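# Pack the sprung jig with spacer plates until snug

### The arm

A 6-joint arm with a two-finger parallel gripper is mounted at the origin on the work surface. World frame = base frame: x ahead of the robot, y to its left, z up, the work surface at z = 0. Lengths are in mm, angles in rad, forces in N, time in s.
With the tool pointing down it reaches from about 350 to 875 mm from the base axis. Payload 4.2 kg.
Tool frame: the origin (TCP) lies at the very end of the fingers, on their centre line; the grasp point (between the pads) lies 19 mm behind it; z points along the fingers, x is the direction in which the jaws open and shut, and the axes are right-handed (so a half turn about z gives the same grasp; the last joint's range is limited). The gripper opens to 85 mm and grips with 20 to 120 N. Pads are 22 mm wide; open, the fingers measure 114 mm over their backs; the gripper's body (76 mm by 85 mm) begins 54 mm behind the grasp point. The pads swing forward as they close: fully open they stand 13 mm farther back than shut.
Start: joints at [1.376, 0.385, 0.008, 0, -1.194, -0.259], TCP at [273.956, 561.736, 231.312] pointing down, gripper open.
Joint ranges: [-3.14, 3.14], [-1.21, 2.06], [-1.07, 1.41], [-3.16, 2.05], [-2.99, -0.16], [-3.1, 3.1]. Speed limits (rad/s): [2.79, 2.79, 3.14, 3.14, 3.14, 3.14].

### API

Orientations are given as [roll, pitch, yaw] about the fixed x, y, z axes, in that order (R = Rz(yaw) Ry(pitch) Rx(roll)).
In Python, from workcell import * gives the robot as it stands.
- The arm moves only by the tool step_arm, never from a script. Its argument "rows" is a list of rows, each a list of 2 entries, a list of its own where there are three numbers: the shift along the tool's x, y, z in cm, then the turn, a rotation vector about the tool's x, y, z in degrees. In form: [[[dx, dy, dz], [rx, ry, rz]], ...]. A call has 1 to 10 rows; each row shifts and turns the commanded pose from where the row before left it, along the tool's axes as they then stand; what a row does not reach is not made up. A row lasts 1/8 s, in which the tool goes at most 62.5 mm and 10.7 degrees, less where a joint would pass 70% of its speed; a pose out of reach is approached as far as the arm can. A call with a gripper value outside its range is refused whole. "claw" is the finger opening in cm, from 0 to 8.54, set as the call begins (left out, the last holds). The fingers move at their own pace and stop on an object; "grip_force" is the grip in N (left out, the last holds). Time passes only in rows, so rows that do not move let the fingers close. It gives the time, the measured TCP pose, the force and the opening at its end, in the units of the state.
- state(): the state, without advancing time (a new reading comes with each control period).
- get_image(name): name is "scene" or "top"; returns (picture, depth): 480x640x3 uint8, red, green, blue; 480x640 float32, mm along the optical axis (not along the pixel's ray), 0 where there is no reading.
- camera_params(name): a dict with "fovy" (degrees; the focal length in pixels is half the picture's height over the tangent of half this angle, whatever the lens; pixels are square), "cx", "cy" (the principal point, pixels), "distortion" ([k1, k2, p1, p2, k3] as OpenCV has them; the pictures are not rectified), "R" (3x3) and "t" (3): a world point X has camera coordinates R X + t. Camera axes: x right, y down, z forward; pixel columns grow to the right and rows downward; lengths in mm; the calibration is good to about 2 mm. A picture is of the moment at which its call begins. camera_params takes no time and is no camera call.
- sign_off(): hands the job in, once; it reports no verdict.
The state is a dict: "t": time; "qpos": joint angles; "joint_vel": joint speeds; "joint_torque": joint torques, N m; "tcp_pos": TCP position; "eef_rot": TCP orientation; "contact_force": force on the tool from outside, world axes, zero at the start; "wrist_torque": the same for the moment, N m; "width": opening from 0.0 (shut) to 1.0 (fully open).
Only numpy, scipy, OpenCV 4.12 (cv2) and the standard library are available. Lean on these libraries where they do the work, as an engineer would, in place of code of your own. Each camera call takes 0.05 s, during which the arm holds its last target.

### The job

Pack the gap between the stop block and the sprung cheek of the wooden jig with the upright plywood spacer plates, one at a time, the first against the stop block, until the gap is snug: the plates fill it and hold the cheek slightly pushed back on its springs. Depending on where the stop block is pegged this takes one plate or both. Set each plate upright, square and centred between the blocks, right down on the jig's base, and leave a plate that is not needed out on the bench.

Things in the scene. Friction and masses are not known exactly. Their poses are not given: they have to be found in the camera images.
- spacer_a (a point): Spacer plate, one of two alike: plain plywood, 50 mm wide, 28 mm thick, 90 mm tall, standing upright on the bench; long top and bottom edges bevelled 4 mm; about 75 g. The point is its centre, 45 mm above its underside; axes: x along the 50 mm width, y through the 28 mm thickness, z up. Grip it across the 50 mm width from above, anywhere from half-way up to the top.
- spacer_b (a point): Spacer plate, one of two alike: plain plywood, 50 mm wide, 28 mm thick, 90 mm tall, standing upright on the bench; long top and bottom edges bevelled 4 mm; about 75 g. The point is its centre, 45 mm above its underside; axes: x along the 50 mm width, y through the 28 mm thickness, z up. Grip it across the 50 mm width from above, anywhere from half-way up to the top.
- stop_face (a point): Fixed stop block of the jig: brown wood, steel bolt head on top, 40 mm long (x), 60 mm high, on the 12 mm thick plywood base board. The point is the middle of the lower edge of its gap-side face, at the base board's top (the gap's floor). Axes: x along the face, y straight across the gap to the cheek, z up. Waxed; the top 16 mm of the face slopes 8 mm back as a lead-in.
- cheek_face (a point): Sprung cheek across the gap: a brown block 40 mm long, 60 mm high, with a pale panel 130 mm long, 73 mm high behind it. The point is the middle of the lower edge of its gap-side face, at the gap's floor; axes as stop_face. At rest it stands 24 mm from stop_face (gap for one spacer) or 52 mm (for both); when snug, 28 or 56 mm. Waxed; the top 30 mm slopes 16 mm back.
- cheek (a joint): How far the cheek is pushed back from the stop: 0 at rest, 4 mm when snug, 22 mm at most; springs of 3 N, rising 0.15 N per mm, push it back to 0. A spacer lowered straight down, 2 to 4 mm clear of the stop (or of the first spacer), pushes the cheek back by its slope; this takes under 15 N. On release the cheek presses the spacers against the stop.
Mind the look-alikes: they are no part of the job. What is shaped like the part that bears spacer_a but black or red is not meant.

How it is judged:
By the outcome, as a careful person would: the job done as asked, in the order asked, and still so for the second after the job is handed in, with the robot touching nothing.
It also fails if it takes over 58 s, if anything falls off the work surface, if the arm or the gripper's body presses on something with over 40 N, if the wrist force passes 120 N, or if a joint passes its speed limit or range.

## Working session

There is one attempt and no reset: what is moved stays moved. The work goes in short steps, Python scripts to look and compute and a tool call to move; the robot and the scene stay as the last step left them, time stands still between calls to the robot, and variables do not carry over. Pictures are saved under pics/ and viewed, and the job is handed in when it is done.

Besides the shell and the picture viewer there is one more tool, called after "Call:" as name([rows], argument=value, ...), one row to a line, values as JSON. step_arm: Moves the arm, as the interface text tells. Its arguments: {"type":"object","properties":{"rows":{"type":"array","items":{"type":"array"}},"claw":{"type":"number"},"grip_force":{"type":"number"}},"required":["rows"]}

```bash
mkdir -p pics; ls; python3 - <<'E'
from workcell import *
import cv2,numpy as np
print(state())
for n in("scene","top"):
    im,d=get_image(n); cv2.imwrite(f"pics/{n}0.png",im[:,:,::-1]); np.save(f"{n}0.npy",d); print(n,camera_params(n))
E
```

```text
pics
{'t': 0.0, 'qpos': array([ 1.37558535e+00,  3.85539994e-01,  6.62005984e-03, -5.15493819e-04,
       -1.19403445e+00, -2.58610996e-01]), 'joint_vel': array([ 0.00093557,  0.00120772,  0.00027984, -0.00139357,  0.00196147,
        0.00132358]), 'joint_torque': array([ 3.02531262e-04, -3.92289877e+01,  1.88405067e+01,  4.18635651e+00,
       -4.48429899e-03,  1.32096710e-05]), 'tcp_pos': array([273.71555047, 561.20821404, 230.22690204]), 'eef_rot': array([-3.14150375e+00, -2.20881881e-03, -2.02480857e+00]), 'contact_force': array([0.33108946, 0.22537862, 0.31062571]), 'wrist_torque': array([ 0.04637151, -0.00507984, -0.02350349]), 'width': 1.0005708699580613}
scene {'fovy': 44.18814115165216, 'cx': 327.6877033168694, 'cy': 234.28518151053007, 'distortion': array([-0.05229556,  0.        ,  0.        ,  0.        ,  0.        ]), 'R': array([[-0.8442882 ,  0.53581545,  0.00890197],
       [ 0.31836562,  0.51487489, -0.79595677],
       [-0.43106933, -0.66918282, -0.60528801]]), 't': array([ 458.43451747,  -47.73206465, 1250.54869838])}
top {'fovy': 46.09205378465227, 'cx': 320.9055096864242, 'cy': 240.76801780277108, 'distortion': array([-0.00012332,  0.        ,  0.        ,  0.        ,  0.        ]), 'R': array([[-0.02238751, -0.99914862, -0.03465295],
       [-0.98891083,  0.02722156, -0.14599438],
       [ 0.14681339,  0.03100022, -0.98867832]]), 't': array([-51.99695237, 474.76043723, 792.80591314])}
```

View pics/scene0.png

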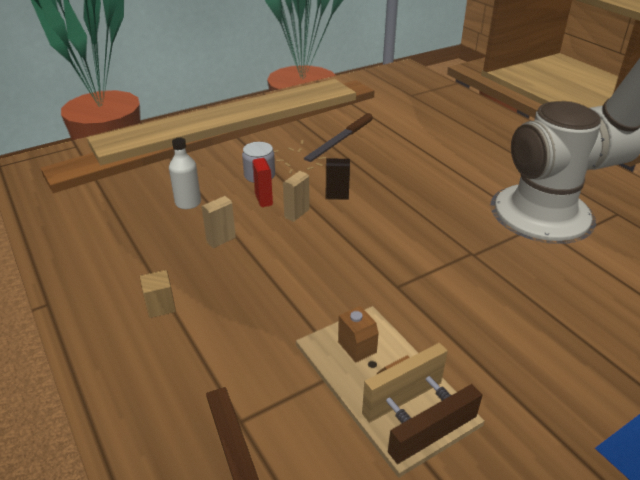

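View pics/top0.png

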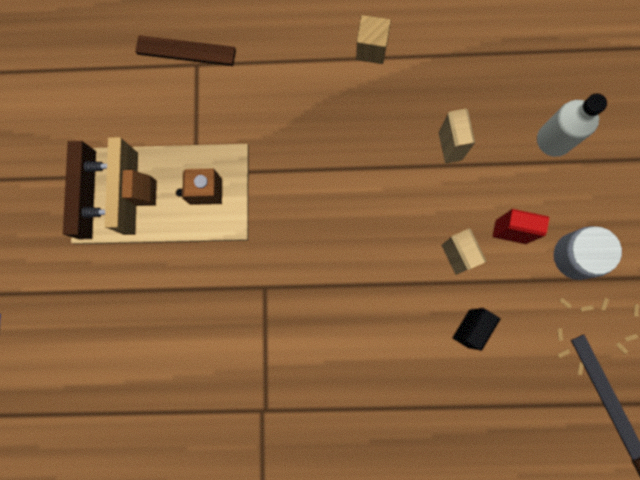

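```bash
cat > h.py <<'E'
import numpy as np,cv2
from workcell import camera_params
def K(n):
    p=camera_params(n); f=240/np.tan(np.radians(p["fovy"]/2))
    return np.array([[f,0,p["cx"]],[0,f,p["cy"]],[0,0,1]]),p
def ray(n,uv):
    k,p=K(n); q=cv2.undistortPoints(np.array(uv,float).reshape(-1,1,2),k,p["distortion"]).reshape(-1,2)
    R=p["R"];c=-R.T@p["t"]; return c,np.c_[q,np.ones(len(q))]@R
def plane(n,uv,z):
    c,d=ray(n,uv); return c+d*((z-c[2])/d[:,2])[:,None]
def cloud(n,dep):
    v,u=np.mgrid[:480,:640]; c,d=ray(n,np.c_[u.ravel(),v.ravel()])
    return (c+d*dep.reshape(-1,1)).reshape(480,640,3)
def px(n,X):
    k,p=K(n); return cv2.projectPoints(np.array(X,float).reshape(-1,1,3),cv2.Rodrigues(p["R"])[0],p["t"],k,p["distortion"])[0].reshape(-1,2)
E
python3 - <<'E'
from h import *
for n in("top","scene"):
    d=np.load(f"{n}0.npy");P=cloud(n,d);im=cv2.imread(f"pics/{n}0.png")
    print(n,"cam",ray(n,[[0,0]])[0])
    pts={"top":[(460,125),(467,245),(200,182),(185,190),(130,185),(115,180),(75,190),(220,225),(370,25),(350,120)],"scene":[(218,204),(297,180),(357,318),(320,345),(400,370)]}[n]
    for u,v in pts: print((u,v),P[v,u].round(1),im[v,u])
im=cv2.imread("pics/top0.png")
a=cv2.resize(im[130:250,60:260],None,fx=4,fy=4,interpolation=cv2.INTER_CUBIC);cv2.imwrite("pics/zt.png",a)
b=cv2.resize(im[95:285,430:510],None,fx=3,fy=3,interpolation=cv2.INTER_CUBIC);cv2.imwrite("pics/zp.png",b)
im=cv2.imread("pics/scene0.png")
a=cv2.resize(im[295:475,290:490],None,fx=3,fy=3,interpolation=cv2.INTER_CUBIC);cv2.imwrite("pics/zs.png",a)
E
```

```text
top cam [351.93713233 -89.45356486 851.34052314]
(460, 125) [ 622.6 -263.1   90.9] [130 185 215]
(467, 245) [ 453.5 -262.5   91.7] [131 180 210]
(200, 182) [556.  104.7  77.3] [175 168 167]
(185, 190) [546.6 127.8  70.9] [ 53  97 147]
(130, 185) [556.7 208.1  69.7] [ 50  92 146]
(115, 180) [560.4 223.6  85.9] [119 177 214]
(75, 190) [554.2 292.8  60.3] [33 48 74]
(220, 225) [505.   89.7  12.4] [142 194 227]
(370, 25) [ 794.8 -145.6   59.1] [103 156 187]
(350, 120) [ 669.4 -112.9   -0.7] [ 52  85 122]
scene cam [941.32029298 615.78545444 714.86850816]
(218, 204) [ 621.8 -259.1   92.1] [110 156 184]
(297, 180) [ 451.5 -259.6   88.5] [106 148 175]
(357, 318) [562.5 111.5  79.5] [145 140 140]
(320, 345) [606.3  76.9  13.1] [ 95 134 157]
(400, 370) [572.5 228.2  85.3] [ 95 146 179]
```

View pics/zt.png

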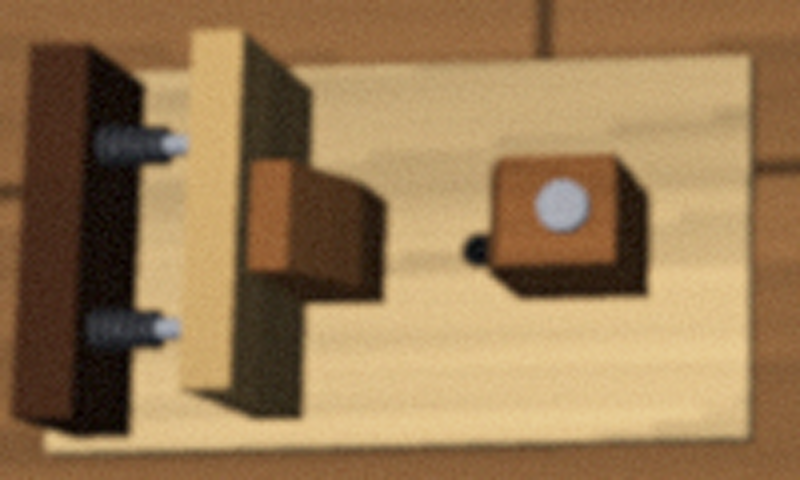

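View pics/zp.png

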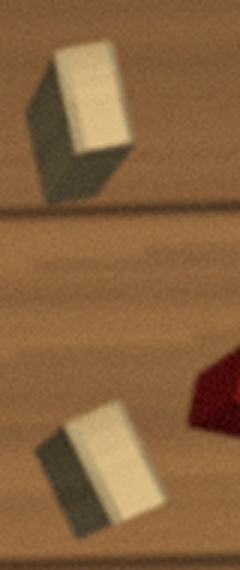

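View pics/zs.png

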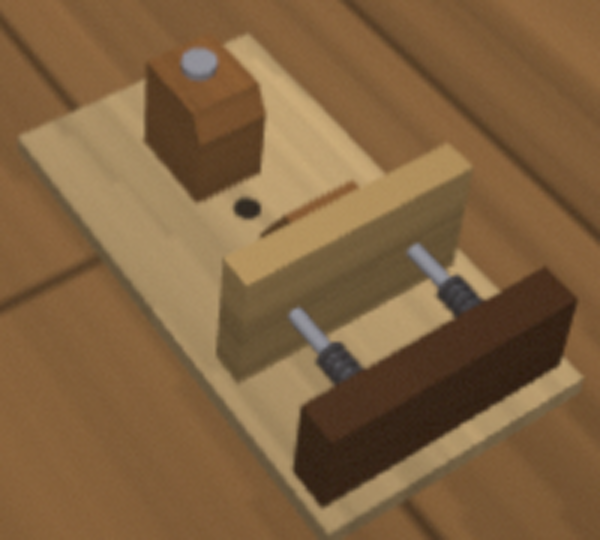

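```bash
python3 - <<'E'
from h import *
im=cv2.imread("pics/top0.png");hsv=cv2.cvtColor(im,cv2.COLOR_BGR2HSV)
z=lambda pts:[(60+(x+.5)/4-.5,130+(y+.5)/4-.5) for x,y in pts]
B=plane("top",z([(750,55),(750,438),(45,452)]),12);print("board",B.round(1))
e=[B[0]-B[1],B[2]-B[1]]
for v in e: print(np.degrees(np.arctan2(v[1],v[0])),np.linalg.norm(v))
print("cheek bottom",plane("top",z([(384,202),(383,299)]),12).round(1))
print("cheek blk slope bottom z42",plane("top",z([(362,183),(360,280)]),42).round(1))
print("cheek top edge",plane("top",z([(292,160),(288,270)]),72).round(1))
print("panel top",plane("top",z([(192,28),(243,30),(183,387),(232,387)]),85).round(1))
print("stop top z72",plane("top",z([(614,156),(616,263),(495,157),(492,264)]),72).round(1))
print("same as slope edge z56",plane("top",z([(495,157),(492,264)]),56).round(1))
print("stop back bottom",plane("top",z([(648,190),(647,295)]),12).round(1))
print("hole",plane("top",z([(478,250)]),12).round(1))
s=lambda pts:[(290+(x+.5)/3-.5,295+(y+.5)/3-.5) for x,y in pts]
print("scene stop face bottom",plane("scene",s([(198,201),(261,174)]),12).round(1))
print("scene slope edge z56",plane("scene",s([(196,141),(265,114)]),56).round(1))
print("scene board corners",plane("scene",s([(20,138),(246,35),(330,535),(580,380)]),12).round(1), "hole",plane("scene",s([(247,208)]),12).round(1))
# plates top: colour mask tops
for (u0,v0,u1,v1) in[(430,95,490,170),(430,220,495,285)]:
    h=cv2.cvtColor(im[v0:v1,u0:u1],cv2.COLOR_BGR2GRAY); big=cv2.resize(h,None,fx=6,fy=6,interpolation=cv2.INTER_CUBIC)
    t=(145)
    m=(big>t).astype(np.uint8);c=max(cv2.findContours(m,0,2)[0],key=cv2.contourArea)
    p=cv2.boxPoints(cv2.minAreaRect(c)); p=(p+.5)/6-.5+[u0,v0]
    X=plane("top",p,90);print(p.round(1).tolist(),X.round(1).tolist(),X.mean(0).round(1))
    for a,b in((0,1),(1,2)): v=X[b]-X[a];print(np.linalg.norm(v),np.degrees(np.arctan2(v[1],v[0])))
E
```

```text
board [[632.4  47.9  12. ]
 [482.2  48.4  12. ]
 [484.2 319.   12. ]]
-0.18332625995159169 150.27671028429924
89.56232664261213 270.61989598032835
cheek bottom [[578.3 190.2  12. ]
 [540.  189.8  12. ]]
cheek blk slope bottom z42 [[577.8 188.7  42. ]
 [540.8 188.6  42. ]]
cheek top edge [[578.7 204.   72. ]
 [538.2 204.4  72. ]]
panel top [[624.9 236.7  85. ]
 [623.5 218.2  85. ]
 [494.4 235.5  85. ]
 [493.9 218.1  85. ]]
stop top z72 [[576.5  87.2  72. ]
 [537.2  86.3  72. ]
 [577.5 130.3  72. ]
 [538.2 130.8  72. ]]
same as slope edge z56 [[582.1 134.8  56. ]
 [542.  135.3  56. ]]
stop back bottom [[579.8  87.6  12. ]
 [538.6  87.8  12. ]]
hole [[558.2 153.3  12. ]]
scene stop face bottom [[577.3 133.9  12. ]
 [539.2 136.4  12. ]]
scene slope edge z56 [[579.1 131.8  56. ]
 [539.2 135.3  56. ]]
scene board corners [[632.9  48.4  12. ]
 [485.5  48.4  12. ]
 [634.7 318.   12. ]
 [487.6 318.3  12. ]] hole [[558.7 151.   12. ]]
[[448.0, 111.8], [466.0, 107.9], [473.4, 141.8], [455.4, 145.7]] [[642.7, -247.8, 90.0], [647.5, -273.1, 90.0], [598.0, -280.3, 90.0], [593.2, -255.3, 90.0]] [ 620.3 -264.1   90. ]
25.765490498607473 -79.20648325345975
50.01457589818013 -171.73930680552868
[[451.4, 236.2], [468.5, 227.5], [485.7, 261.6], [468.6, 270.2]] [[466.4, -242.6, 90.0], [477.6, -266.3, 90.0], [430.6, -286.5, 90.0], [419.6, -263.0, 90.0]] [ 448.5 -264.6   90. ]
26.224627810635116 -64.61182328016667
51.13521933572899 -156.76880335522807
```

Call:
step_arm([
  [[0,0,0],[0,0,9.2]],
  [[0,0,0],[0,0,9.2]],
  [[0,0,0],[0,0,9.2]],
  [[0,0,0],[0,0,9.2]],
  [[0,0,0],[0,0,9.2]],
  [[0,0,0],[0,0,9.2]],
  [[0,0,0],[0,0,0]],
], claw=7.5, grip_force=40)

```text
t: 0.98
tcp_pos: [273.8, 561.5, 230.8]
eef_rot: [-3.141, -0.001, -2.986]
contact_force: [-0.1, -0.0, 0.8]
width: 0.882
```

```bash
cat > to.py <<'E'
import sys,numpy as np
from workcell import *
from scipy.spatial.transform import Rotation as Ro
x,y,z,yaw=map(float,sys.argv[1:5])
s=state();R=Ro.from_euler("xyz",s["eef_rot"]);Rt=Ro.from_euler("xyz",[180,0,yaw],degrees=True)
d=np.array([x,y,z])-s["tcp_pos"]
print("t",s["t"],"tcp",s["tcp_pos"].round(1),"rot",np.degrees(s["eef_rot"]).round(2),"F",s["contact_force"].round(1),"w",round(s["width"]*85.4,1))
print("shift cm now-frame",(R.inv().apply(d)/10).round(2),"target-frame",(Rt.inv().apply(d)/10).round(2),"rows>=",np.linalg.norm(d)/62.5)
print("turn deg",np.degrees((R.inv()*Rt).as_rotvec()).round(2))
E
python3 to.py 620.5 -264 130 -171.4
```

```text
t 0.975 tcp [273.8 561.5 230.8] rot [-1.7995e+02 -3.0000e-02 -1.7110e+02] F [-0.1 -0.   0.8] w 75.3
shift cm now-frame [-21.48 -86.91  10.14] target-frame [-21.93 -86.81  10.08] rows>= 14.41575567596878
turn deg [-0.05 -0.03  0.3 ]
```

Call:
step_arm([
  [[-1.09,-4.34,0],[0,0,0]],
  [[-1.09,-4.34,0],[0,0,0]],
  [[-1.09,-4.34,0],[0,0,0]],
  [[-1.09,-4.34,0],[0,0,0]],
  [[-1.09,-4.34,0],[0,0,0]],
  [[-1.09,-4.34,0],[0,0,0]],
  [[-1.09,-4.34,0],[0,0,0]],
  [[-1.09,-4.34,0],[0,0,0]],
  [[-1.09,-4.34,0],[0,0,0]],
  [[-1.09,-4.34,0],[0,0,0]],
])

```text
t: 2.22
tcp_pos: [448.3, 148.1, 231.4]
eef_rot: [3.141, 0.0, -2.985]
contact_force: [0.8, 0.8, -0.3]
width: 0.878
```

Call:
step_arm([
  [[-1.09,-4.34,1],[0,0,0]],
  [[-1.09,-4.34,1],[0,0,0]],
  [[-1.09,-4.34,1],[0,0,0]],
  [[-1.09,-4.34,1],[0,0,0]],
  [[-1.09,-4.34,1],[0,0,0]],
  [[-1.09,-4.34,1],[0,0,0]],
  [[-1.09,-4.34,1],[0,0,0]],
  [[-1.09,-4.34,1],[0,0,0]],
  [[-0.6,-4.34,1],[0,0,0]],
  [[0,0,0],[0,0,0]],
])

```text
t: 3.48
tcp_pos: [599.4, -224.7, 139.2]
eef_rot: [3.141, -0.003, -2.989]
contact_force: [-0.2, 0.2, 0.2]
width: 0.876
```

```bash
python3 to.py 620.5 -264 130 -171.4;python3 - <<'E'
from workcell import *
import cv2,numpy as np
for n in("scene","top"):
    im,d=get_image(n); cv2.imwrite(f"pics/{n}1.png",im[:,:,::-1]); np.save(f"{n}1.npy",d)
E
```

```text
t 3.475 tcp [ 599.4 -224.7  139.2] rot [ 1.7995e+02 -1.6000e-01 -1.7128e+02] F [-0.2  0.2  0.2] w 74.8
shift cm now-frame [-1.49 -4.21  0.92] target-frame [-1.5  -4.2   0.92] rows>= 0.7292077738578742
turn deg [ 0.05 -0.16  0.12]
```

View pics/scene1.png

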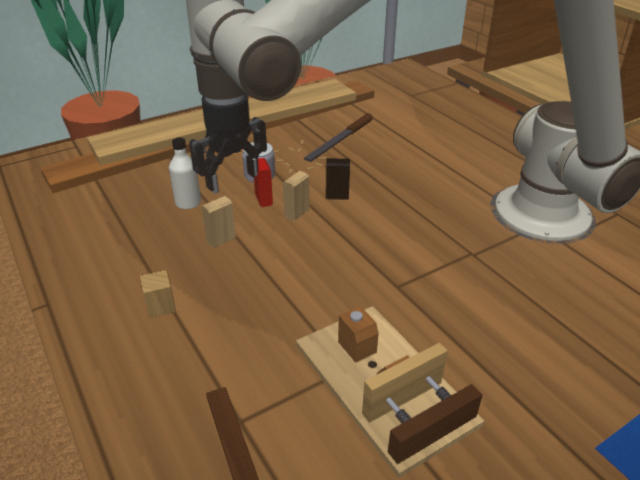

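View pics/top1.png

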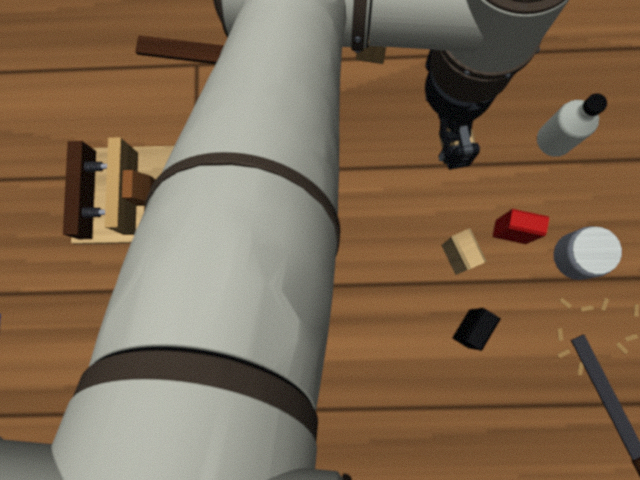

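```bash
python3 to.py 620.5 -264 130 -171.4
```

```text
t 3.575 tcp [ 599.5 -222.4  140.7] rot [ 1.7997e+02 -7.0000e-02 -1.7116e+02] F [-0.7 -0.3  0.1] w 75.0
shift cm now-frame [-1.44 -4.43  1.07] target-frame [-1.46 -4.43  1.07] rows>= 0.7651374284389076
turn deg [ 0.03 -0.07  0.24]
```

Call:
step_arm([
  [[-0.72,-2.21,0.5],[0,0,0.2]],
  [[-0.72,-2.21,0.5],[0,0,0]],
  [[0,0,0],[0,0,0]],
  [[0,0,0],[0,0,0]],
])

```text
t: 4.08
tcp_pos: [620.7, -262.5, 131.8]
eef_rot: [3.141, 0.0, -2.99]
contact_force: [1.3, -0.3, 0.3]
width: 0.875
```

```bash
python3 to.py 620.5 -264 52 -171.4; python3 - <<'E'
from workcell import *
import cv2,numpy as np
n="scene"
im,d=get_image(n); cv2.imwrite(f"pics/{n}2.png",cv2.resize(im[90:270,130:330,::-1],None,fx=4,fy=4)[:600])
E
```

```text
t 4.075 tcp [ 620.7 -262.5  131.8] rot [ 1.7999e+02  1.0000e-02 -1.7130e+02] F [ 1.3 -0.3  0.3] w 74.7
shift cm now-frame [ 0.04 -0.15  7.98] target-frame [ 0.04 -0.15  7.98] rows>= 1.2771990471390853
turn deg [0.01 0.01 0.1 ]
```

View pics/scene2.png

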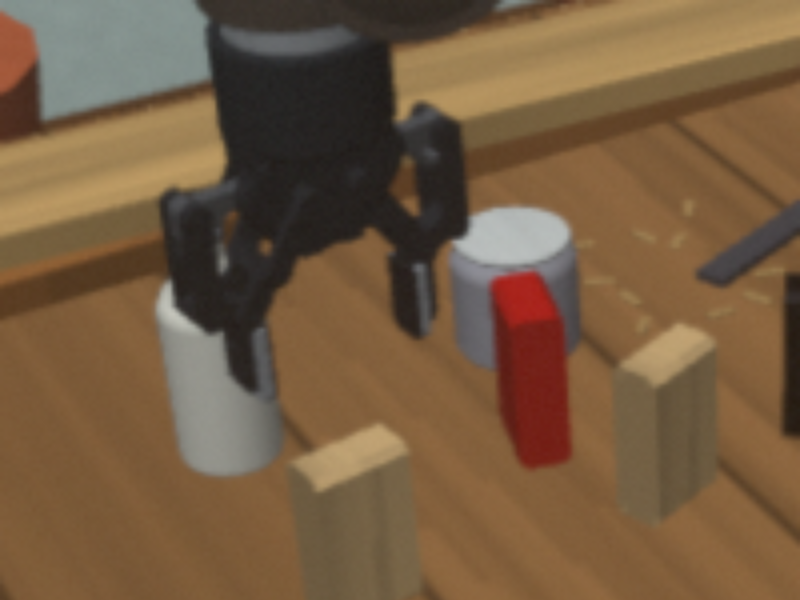

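Call:
step_arm([
  [[0,-0.1,2],[0,0,0.1]],
  [[0,0,2],[0,0,0]],
  [[0,0,2],[0,0,0]],
  [[0,0,1.9],[0,0,0]],
  [[0,0,0],[0,0,0]],
])

```text
t: 4.75
tcp_pos: [619.8, -264.0, 50.7]
eef_rot: [3.14, -0.003, -2.993]
contact_force: [0.2, -0.2, -0.1]
width: 0.88
```

```bash
python3 to.py 620.5 -264 52 -171.4; python3 - <<'E'
from workcell import *
import cv2,numpy as np
n="scene"
im,d=get_image(n); cv2.imwrite(f"pics/{n}3.png",cv2.resize(im[120:270,130:330,::-1],None,fx=4,fy=4)[:600])
E
```

```text
t 4.75 tcp [ 619.8 -264.    50.7] rot [ 179.92   -0.19 -171.47] F [ 0.2 -0.2 -0.1] w 75.2
shift cm now-frame [-0.07 -0.01 -0.13] target-frame [-0.07 -0.01 -0.13] rows>= 0.023212489599048192
turn deg [ 0.08 -0.19 -0.07]
```

View pics/scene3.png

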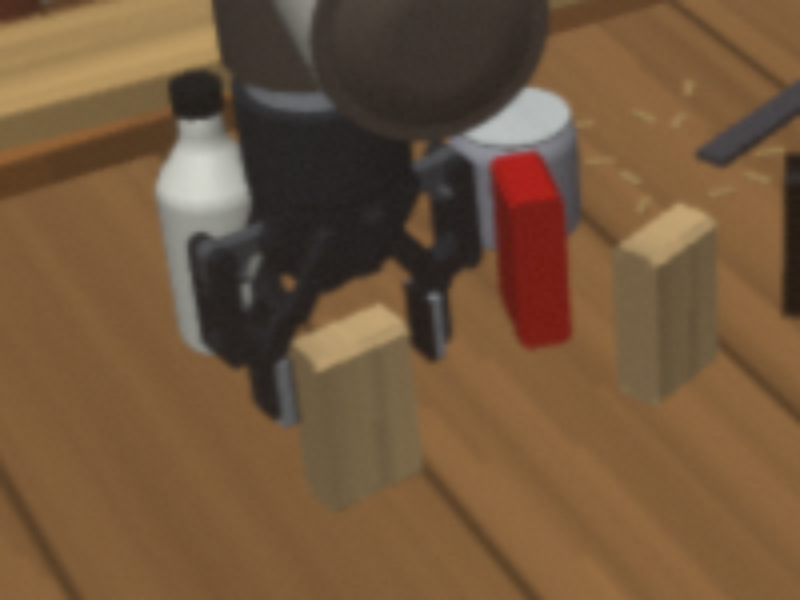

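Call:
step_arm([
  [[0,0,0],[0,0,0]],
  [[0,0,0],[0,0,0]],
  [[0,0,0],[0,0,0]],
  [[0,0,0],[0,0,0]],
  [[0,0,0],[0,0,0]],
  [[0,0,0],[0,0,0]],
], claw=4.0, grip_force=40)

```text
t: 5.55
tcp_pos: [621.8, -265.0, 53.6]
eef_rot: [-3.141, 0.002, -2.993]
contact_force: [0.0, 1.5, 5.5]
width: 0.584
```

```bash
python3 to.py 559 154 190 -180.3; python3 - <<'E'
from workcell import *
import cv2,numpy as np
n="scene"
im,d=get_image(n); cv2.imwrite(f"pics/{n}4.png",cv2.resize(im[120:270,130:330,::-1],None,fx=4,fy=4)[:600])
E
```

```text
t 5.55 tcp [ 621.8 -265.    53.6] rot [-1.7994e+02  1.1000e-01 -1.7148e+02] F [0.  1.5 5.5] w 49.8
shift cm now-frame [-3.000e-02  4.235e+01 -1.368e+01] target-frame [  6.49  41.86 -13.64] rows>= 7.1206805609204595
turn deg [-0.05  0.12  8.82]
```

View pics/scene4.png

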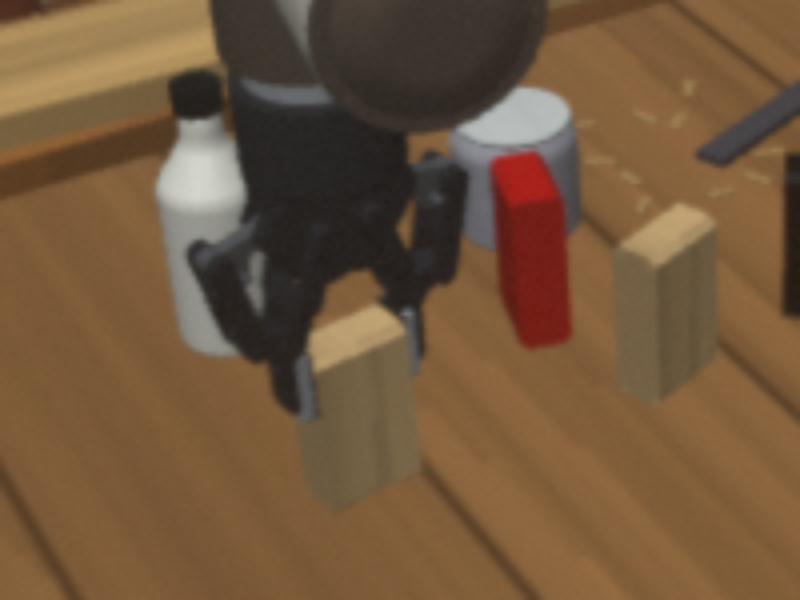

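Call:
step_arm([
  [[0,0,-1],[0,0,0]],
  [[0,0,-3],[0,0,0]],
  [[0,0,-4],[0,0,0]],
  [[0,0,-4],[0,0,0]],
  [[0,2,-1.7],[0,0,2.2]],
  [[0,3.5,0],[0,0,2.2]],
  [[0.5,4,0],[0,0,2.2]],
  [[0.5,4,0],[0,0,2.2]],
  [[1,4,0],[0,0,0]],
  [[1,4,0],[0,0,0]],
])

```text
t: 6.85
tcp_pos: [579.5, -49.5, 189.0]
eef_rot: [3.141, -0.001, 3.136]
contact_force: [0.8, -0.1, -1.1]
width: 0.578
```

```bash
python3 to.py 559 154 190 -180.3
```

```text
t 6.85 tcp [579.5 -49.5 189. ] rot [ 1.7999e+02 -7.0000e-02  1.7968e+02] F [ 0.8 -0.1 -1.1] w 49.3
shift cm now-frame [ 2.17 20.34 -0.09] target-frame [ 2.16 20.34 -0.1 ] rows>= 3.272772348215196
turn deg [ 0.01 -0.07 -0.02]
```

Call:
step_arm([
  [[0.5,4,0],[0,0,0]],
  [[0.5,4,0],[0,0,0]],
  [[0.5,4,0],[0,0,0]],
  [[0.6,4,0],[0,0,0]],
  [[0,3,0],[0,0,0]],
  [[0,1.3,0],[0,0,0]],
  [[0,0,0],[0,0,0]],
  [[0,0,0],[0,0,0]],
])

```text
t: 7.85
tcp_pos: [560.3, 151.4, 189.1]
eef_rot: [-3.141, -0.001, 3.135]
contact_force: [0.6, -0.2, -0.3]
width: 0.574
```

```bash
python3 to.py 559 154 190 -180.3; python3 - <<'E'
from workcell import *
import cv2,numpy as np
for n in ("scene","top"):
    im,d=get_image(n); cv2.imwrite(f"pics/{n}5.png",im[:,:,::-1]); np.save(f"{n}5.npy",d)
E
```

```text
t 7.85 tcp [560.3 151.4 189.1] rot [-1.7998e+02 -4.0000e-02  1.7964e+02] F [ 0.6 -0.2 -0.3] w 49.0
shift cm now-frame [ 0.14  0.26 -0.09] target-frame [ 0.14  0.26 -0.09] rows>= 0.04877516935182733
turn deg [-0.02 -0.04 -0.06]
```

View pics/scene5.png

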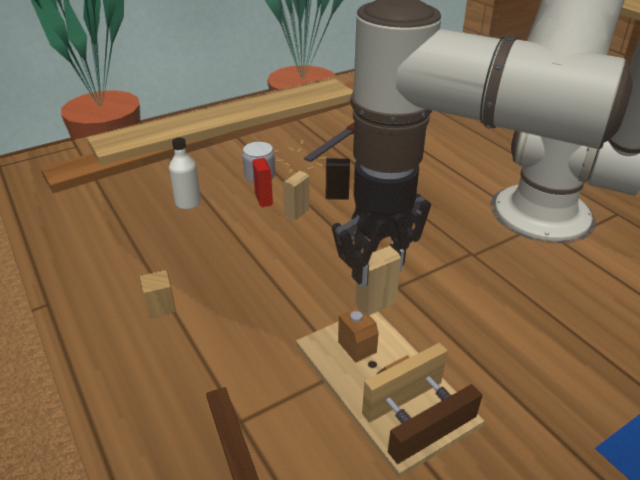

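View pics/top5.png

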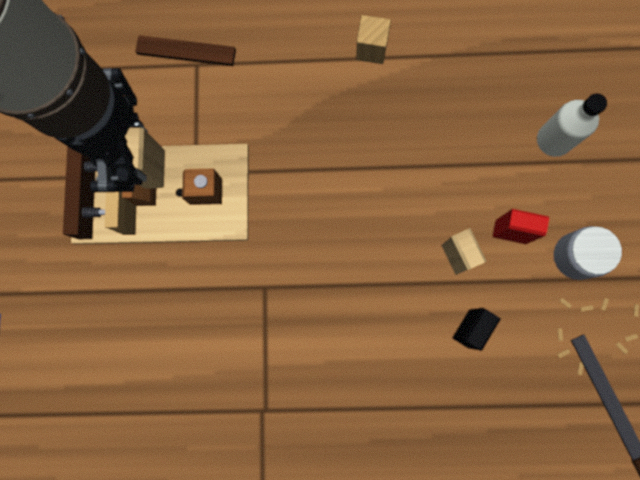

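```bash
cat > face.py <<'E'
from h import *
def face(P,lo,hi,ax=1,tol=2.0):
    """points inside box; robust plane y = a + b x + c z"""
    m=np.all((P>lo)&(P<hi),-1); q=P[m]
    k=np.ones(len(q),bool)
    for _ in range(8):
        A=np.c_[np.ones(k.sum()),q[k,0]-559,q[k,2]]; s=np.linalg.lstsq(A,q[k,1],rcond=None)[0]
        r=q[:,1]-np.c_[np.ones(len(q)),q[:,0]-559,q[:,2]]@s; k=abs(r)<tol*1.0
    return s,k.sum(),r[k].std() if k.sum() else None,q[k]
E
python3 - <<'E'
from face import *
d=np.load("scene5.npy");P=cloud("scene",d)
for nm,lo,hi in [("plate",(525,150,145),(595,182,215)),("stop",(535,125,20),(585,145,52))]:
    s,n,r,q=face(P,np.array(lo),np.array(hi))
    print(nm,s[0].round(2),"dy/dx deg",np.degrees(s[1]).round(2),"dy/dz deg",np.degrees(s[2]).round(2),n,r,"y at zmid",np.median(q[:,1]),"x",np.percentile(q[:,0],[1,50,99]).round(1),"z",np.percentile(q[:,2],[1,99]).round(1))
im=cv2.imread("pics/scene5.png")
cv2.imwrite("pics/z5.png",cv2.resize(im[230:400,290:460],None,fx=3.5,fy=3.5,interpolation=cv2.INTER_CUBIC))
E
```

```text
plate 164.26 dy/dx deg -0.61 dy/dz deg -0.14 1191 0.7876347590928319 y at zmid 163.80806175632569 x [534.7 562.6 590.7] z [145.7 214.5]
stop 135.91 dy/dx deg -1.07 dy/dz deg 0.19 298 0.8658658279548823 y at zmid 136.02997631888388 x [540.2 560.9 580.2] z [20.4 51.6]
```

View pics/z5.png

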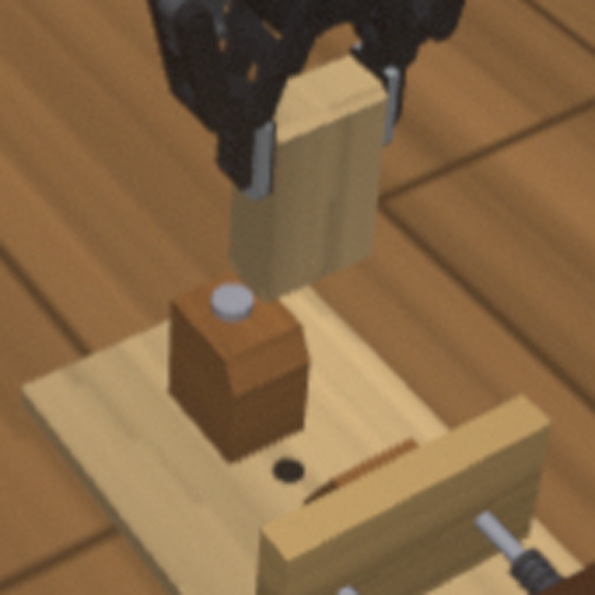

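Call:
step_arm([
  [[0.17,0.3,0],[0,0,0]],
  [[0,0,2],[0,0,0]],
  [[0,0,2.5],[0,0,0]],
  [[0,0,2.5],[0,0,0]],
  [[0,0,2],[0,0,0]],
  [[0,0,1.5],[0,0,0]],
  [[0,0,0.8],[0,0,0]],
  [[0,0,0],[0,0,0]],
  [[0,0,0],[0,0,0]],
])

```text
t: 9.07
tcp_pos: [559.4, 155.7, 77.1]
eef_rot: [3.141, 0.001, 3.136]
contact_force: [1.1, 0.2, -0.6]
width: 0.58
```

```bash
cat > look.py <<'E'
import sys
from face import *
from workcell import *
tag=sys.argv[1]; x=[float(v) for v in sys.argv[2:8]]
im,d=get_image("scene");P=cloud("scene",d);im=np.ascontiguousarray(im[:,:,::-1]);cv2.imwrite(f"pics/z{tag}.png",cv2.resize(im[230:400,290:460],None,fx=3.5,fy=3.5,interpolation=cv2.INTER_CUBIC))
s,n,r,q=face(P,np.array(x[:3]),np.array(x[3:]))
print("face y",s[0].round(2),"dy/dx deg",np.degrees(s[1]).round(2),"dy/dz deg",np.degrees(s[2]).round(2),n,"ymed",np.median(q[:,1]).round(1),"x",np.percentile(q[:,0],[1,50,99]).round(1),"z",np.percentile(q[:,2],[1,99]).round(1))
E
python3 to.py 559 154 64 -180.3; python3 look.py 6 525 155 45 595 180 100
```

```text
t 9.075 tcp [559.4 155.7  77.1] rot [1.7996e+02 8.0000e-02 1.7971e+02] F [ 1.1  0.2 -0.6] w 49.6
shift cm now-frame [ 0.04 -0.17  1.31] target-frame [ 0.04 -0.17  1.31] rows>= 0.21119131533591515
turn deg [0.04 0.08 0.01]
face y 167.26 dy/dx deg -0.57 dy/dz deg 0.58 703 ymed 168.0 x [534.8 562.1 586.8] z [45.7 99.4]
```

View pics/z6.png

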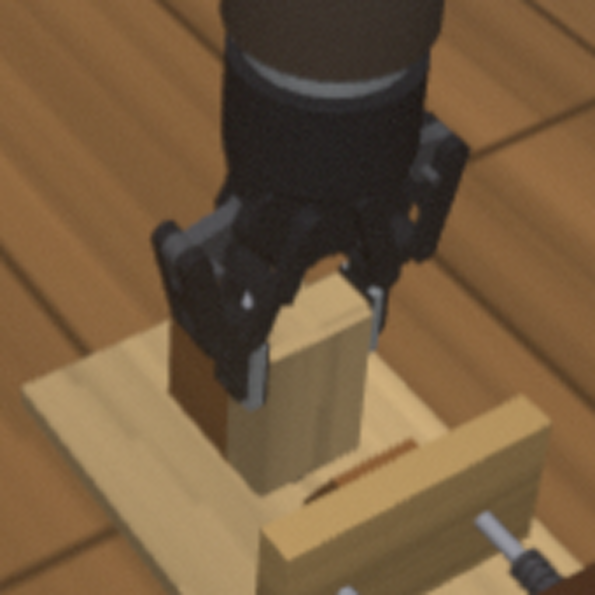

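Call:
step_arm([
  [[0,0,0.6],[0,0,0]],
  [[0,0,0.3],[0,0,0]],
  [[0,0,0.15],[0,0,0]],
  [[0,0,0],[0,0,0]],
  [[0,0,0],[0,0,0]],
])

```text
t: 9.75
tcp_pos: [558.9, 155.5, 65.8]
eef_rot: [3.141, 0.0, 3.136]
contact_force: [-0.3, 0.5, -0.8]
width: 0.581
```

Call:
step_arm([
  [[0,0,0.1],[0,0,0]],
  [[0,0,0.1],[0,0,0]],
  [[0,0,0],[0,0,0]],
])

```text
t: 10.12
tcp_pos: [559.0, 155.5, 65.5]
eef_rot: [-3.142, 0.001, 3.137]
contact_force: [-3.0, 0.5, 8.5]
width: 0.579
```

Call:
step_arm([
  [[0,0,-0.08],[0,0,0]],
  [[0,-0.15,0],[0,0,0]],
  [[0,-0.1,0],[0,0,0]],
  [[0,0,0],[0,0,0]],
])

```text
t: 10.62
tcp_pos: [559.7, 153.8, 65.5]
eef_rot: [3.14, 0.003, 3.137]
contact_force: [-2.1, 2.4, 5.6]
width: 0.582
```

Call:
step_arm([
  [[0,-0.1,0],[0,0,0]],
  [[0,0,0],[0,0,0]],
])

```text
t: 10.88
tcp_pos: [560.0, 152.9, 65.5]
eef_rot: [3.14, 0.003, 3.137]
contact_force: [-1.6, 3.7, 5.4]
width: 0.579
```

Call:
step_arm([
  [[0,-0.1,0],[0,0,0]],
  [[0,0,0],[0,0,0]],
])

```text
t: 11.12
tcp_pos: [560.1, 151.9, 65.5]
eef_rot: [3.14, 0.003, 3.137]
contact_force: [-0.2, 3.8, 4.9]
width: 0.577
```

```bash
python3 look.py 7 525 152 25 595 180 98
```

```text
face y 163.85 dy/dx deg -0.52 dy/dz deg 0.33 943 ymed 164.2 x [535.5 562.8 591. ] z [25.6 97.4]
```

View pics/z7.png

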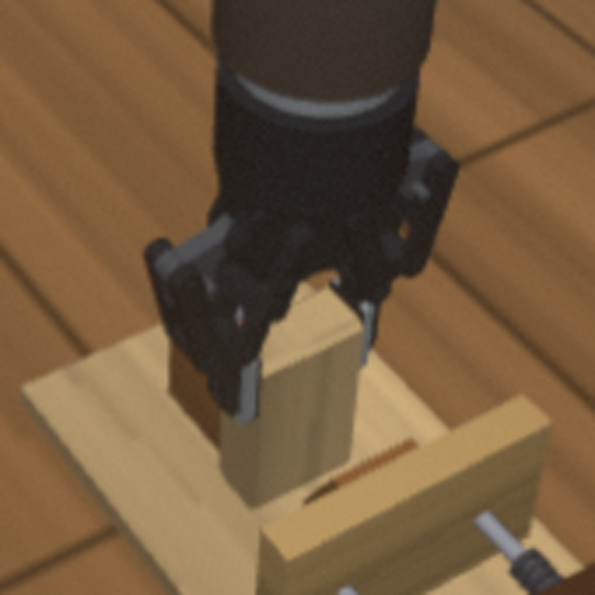

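Call:
step_arm([
  [[0,-0.1,0],[0,0,0]],
  [[0,0,0],[0,0,0]],
])

```text
t: 11.42
tcp_pos: [560.2, 151.5, 65.5]
eef_rot: [3.139, 0.004, 3.137]
contact_force: [-1.2, 5.1, 4.9]
width: 0.579
```

```bash
python3 look.py 8 525 152 22 595 180 58
```

```text
face y 163.32 dy/dx deg -0.26 dy/dz deg 0.46 424 ymed 163.6 x [536.1 562.6 586.4] z [22.2 57.8]
```

Call:
step_arm([
  [[0.1,-0.08,0],[0,0,0]],
  [[0,0,0],[0,0,0]],
])

```text
t: 11.72
tcp_pos: [560.1, 151.5, 65.5]
eef_rot: [3.137, 0.006, 3.137]
contact_force: [0.6, 6.2, 3.8]
width: 0.578
```

Call:
step_arm([
  [[0,0.1,0],[0,0,0]],
  [[0,0,0],[0,0,0]],
])

```text
t: 11.98
tcp_pos: [560.0, 151.5, 65.5]
eef_rot: [3.139, 0.005, 3.137]
contact_force: [2.3, 5.1, 2.8]
width: 0.581
```

Call:
step_arm([
  [[0,0,0],[0,0,0]],
  [[0,0,0],[0,0,0]],
  [[0,0,0],[0,0,0]],
  [[0,0,0],[0,0,0]],
], claw=7.5)

```text
t: 12.48
tcp_pos: [557.4, 149.7, 64.3]
eef_rot: [-3.141, -0.001, 3.136]
contact_force: [0.1, 0.3, 0.0]
width: 0.875
```

Call:
step_arm([
  [[0,0,-1],[0,0,0]],
  [[0,0,-2],[0,0,0]],
  [[0,0,-3],[0,0,0]],
  [[0,0,-4],[0,0,0]],
  [[0,0,-2],[0,0,0]],
  [[0,0,0],[0,0,0]],
])

```text
t: 13.22
tcp_pos: [558.7, 150.6, 187.1]
eef_rot: [3.139, 0.005, 3.136]
contact_force: [-0.4, 0.1, -0.5]
width: 0.88
```

```bash
python3 to.py 448.5 -264.6 140 -156.3;python3 look.py 9 525 152 22 595 180 100
```

```text
t 13.225 tcp [558.7 150.6 187.1] rot [179.86   0.26 179.71] F [-0.4  0.1 -0.5] w 75.2
shift cm now-frame [ 10.83 -41.59   4.56] target-frame [ 26.78 -33.59   4.71] rows>= 6.914351917026765
turn deg [  0.08   0.28 -23.99]
face y 163.62 dy/dx deg -0.57 dy/dz deg 0.77 967 ymed 164.5 x [536.4 562.4 586.7] z [23.1 99.4]
```

View pics/z9.png

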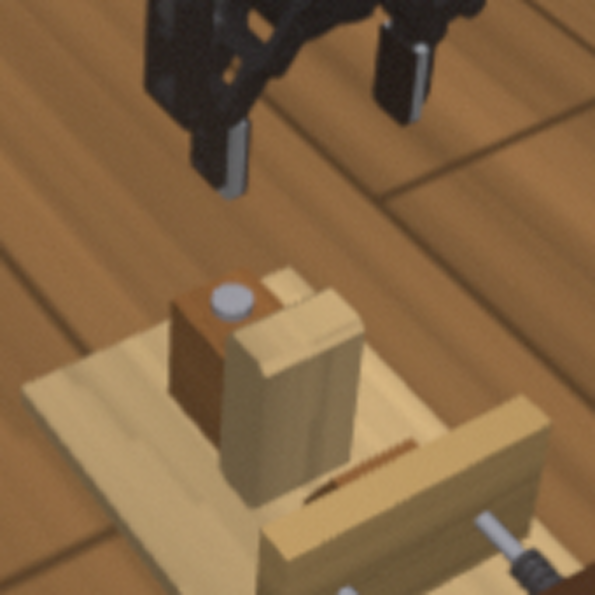

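Call:
step_arm([
  [[1,-4,0],[0,0,0]],
  [[1,-4.3,0],[0,0,0]],
  [[1.1,-4.3,0],[0,0,0]],
  [[1.1,-4.3,0],[0,0,0]],
  [[1.1,-4.3,0],[0,0,0]],
  [[1.1,-4.3,0],[0,0,0]],
  [[1.1,-4.3,0],[0,0,0]],
  [[1.1,-4.3,0],[0,0,0]],
  [[1.1,-4,1],[0,0,0]],
  [[1.1,-3.5,1],[0,0,0]],
])

```text
t: 14.52
tcp_pos: [446.2, -266.4, 163.0]
eef_rot: [3.141, -0.002, 3.136]
contact_force: [-0.2, 0.1, -0.2]
width: 0.871
```

Call:
step_arm([
  [[0,0,0.5],[0,0,-8]],
  [[0,0,0.5],[0,0.3,-8]],
  [[0,0,0.5],[0,0,-8]],
  [[0,0,0],[0,0,0]],
  [[0,0,0],[0,0,0]],
])

```text
t: 15.15
tcp_pos: [447.3, -265.2, 149.1]
eef_rot: [3.14, -0.006, -2.73]
contact_force: [-0.1, -0.7, 0.3]
width: 0.879
```

```bash
python3 to.py 448.5 -264.6 140 -156.3
```

```text
t 15.15 tcp [ 447.3 -265.2  149.1] rot [ 179.9    -0.35 -156.41] F [-0.1 -0.7  0.3] w 75.1
shift cm now-frame [-0.14  0.    0.91] target-frame [-0.14  0.01  0.91] rows>= 0.14727319835775052
turn deg [ 0.1  -0.35 -0.11]
```

Call:
step_arm([
  [[-0.1,0,2],[0,-0.3,0]],
  [[0,0,2.5],[0,0,0]],
  [[0,0,2.5],[0,0,0]],
  [[0,0,1.7],[0,0,0]],
  [[0,0,1],[0,0,0]],
  [[0,0,0],[0,0,0]],
])

```text
t: 15.9
tcp_pos: [448.1, -264.8, 52.2]
eef_rot: [3.14, -0.001, -2.728]
contact_force: [-0.4, -0.7, 0.7]
width: 0.882
```

```bash
python3 to.py 448.5 -264.6 52 -156.3; python3 - <<'E'
from workcell import *
import cv2,numpy as np
n="scene"
im,d=get_image(n); cv2.imwrite(f"pics/{n}10.png",cv2.resize(im[100:250,200:400,::-1],None,fx=4,fy=4)[:600])
E
```

```text
t 15.9 tcp [ 448.1 -264.8   52.2] rot [ 1.7990e+02 -5.0000e-02 -1.5633e+02] F [-0.4 -0.7  0.7] w 75.4
shift cm now-frame [-0.04  0.    0.02] target-frame [-0.04  0.    0.02] rows>= 0.007157990469104583
turn deg [ 0.1  -0.05 -0.03]
```

View pics/scene10.png

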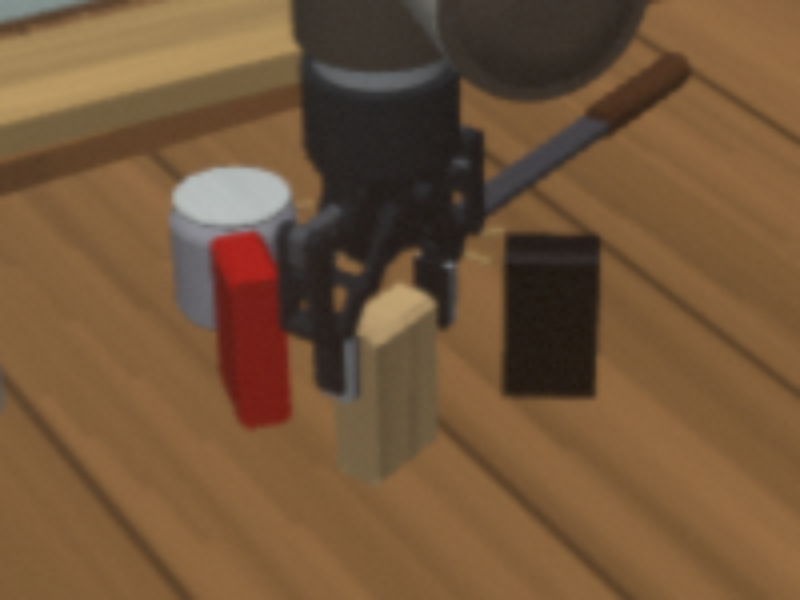

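The plate (zoom 385,385) stands between the fingers, and the red look-alike at (250,330) is clear. I'll close the gripper and lift.

Call:
step_arm([
  [[0,0,0],[0,0,0]],
  [[0,0,0],[0,0,0]],
  [[0,0,0],[0,0,0]],
  [[0,0,0],[0,0,0]],
  [[0,0,0],[0,0,0]],
  [[0,0,0],[0,0,0]],
], claw=4.0, grip_force=40)

```text
t: 16.7
tcp_pos: [449.2, -265.1, 53.6]
eef_rot: [-3.141, 0.002, -2.727]
contact_force: [-0.4, 0.4, 5.8]
width: 0.579
```

Call:
step_arm([
  [[0,0,-1],[0,0,0]],
  [[0,0,-3],[0,0,0]],
  [[0,0,-4],[0,0,0]],
  [[0,0,-4],[0,0,0]],
  [[0,0,-3],[0,0,0]],
  [[0,0,0],[0,0,8]],
  [[0,0,0],[0,0,8]],
  [[0,0,0],[0,0,8]],
  [[0,0,0],[0,0,0]],
])

```text
t: 17.82
tcp_pos: [447.8, -264.8, 202.4]
eef_rot: [3.14, -0.001, 3.138]
contact_force: [0.1, 0.9, -1.1]
width: 0.583
```

```bash
python3 to.py 559.5 190 200 -180.3
```

```text
t 17.825 tcp [ 447.8 -264.8  202.4] rot [ 1.7991e+02 -7.0000e-02  1.7977e+02] F [ 0.1  0.9 -1.1] w 49.8
shift cm now-frame [-10.99  45.52   0.3 ] target-frame [-10.93  45.54   0.24] rows>= 7.493111029450492
turn deg [ 0.09 -0.07  0.07]
```

Call:
step_arm([
  [[-1,4,0],[0,0,0]],
  [[-1.1,4.6,0],[0,0,0]],
  [[-1.1,4.6,0],[0,0,0]],
  [[-1.1,4.6,0],[0,0,0]],
  [[-1.2,4.6,0],[0,0,0]],
  [[-1.1,4.6,0],[0,0,0]],
  [[-1.1,4.6,0],[0,0,0]],
  [[-1.1,4.6,0],[0,0,0]],
  [[-1.1,4.6,0],[0,0,0]],
  [[-1.1,3,0],[0,0,0]],
])

```text
t: 19.08
tcp_pos: [560.6, 174.4, 202.8]
eef_rot: [3.141, -0.001, 3.14]
contact_force: [0.2, -0.1, -2.0]
width: 0.581
```

Call:
step_arm([
  [[0,1,0],[0,0,0]],
  [[0,0,0],[0,0,0]],
  [[0,0,0],[0,0,0]],
])

```text
t: 19.45
tcp_pos: [560.3, 181.3, 203.1]
eef_rot: [3.141, -0.001, 3.136]
contact_force: [-0.1, 0.5, -1.5]
width: 0.581
```

```bash
python3 to.py 559.5 183 200 -180.3; python3 look.py 11 520 180 155 600 215 215
```

```text
t 19.45 tcp [560.3 181.3 203.1] rot [ 1.7996e+02 -5.0000e-02  1.7968e+02] F [-0.1  0.5 -1.5] w 49.6
shift cm now-frame [0.08 0.16 0.31] target-frame [0.08 0.16 0.31] rows>= 0.0571373480996821
turn deg [ 0.04 -0.05 -0.02]
face y 194.48 dy/dx deg -1.22 dy/dz deg -0.11 1036 ymed 194.0 x [537.3 563.5 587.9] z [155.7 214.6]
```

View pics/z11.png

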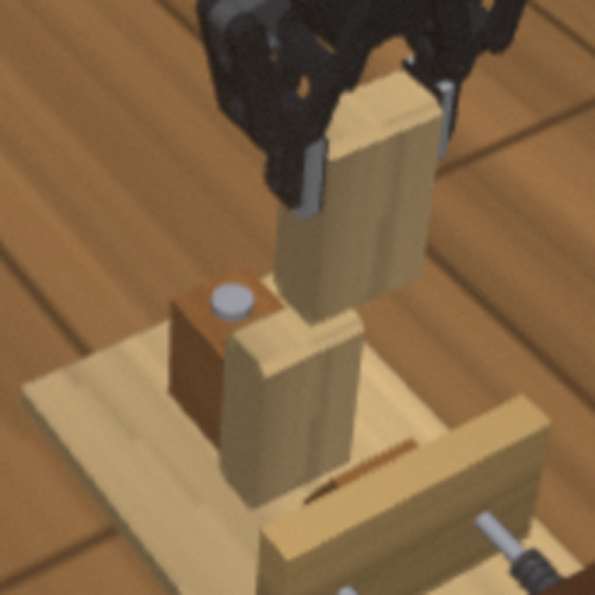

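Call:
step_arm([
  [[0.1,0.08,0.5],[0,0,-0.5]],
  [[0,0,2],[0,0,0]],
  [[0,0,2.5],[0,0,0]],
  [[0,0,2],[0,0,0]],
  [[0,0,1.5],[0,0,0]],
  [[0,0,0.5],[0,0,0]],
  [[0,0,0],[0,0,0]],
  [[0,0,0],[0,0,0]],
])

```text
t: 20.5
tcp_pos: [560.3, 183.6, 113.9]
eef_rot: [3.14, 0.001, -3.138]
contact_force: [0.2, 0.3, -0.1]
width: 0.585
```

```bash
python3 to.py 559.5 182 65.5 -180.3; python3 look.py 12 520 180 90 600 215 130
```

```text
t 20.5 tcp [560.3 183.6 113.9] rot [ 1.7990e+02  7.0000e-02 -1.7979e+02] F [ 0.2  0.3 -0.1] w 50.0
shift cm now-frame [ 0.09 -0.17  4.84] target-frame [ 0.08 -0.16  4.84] rows>= 0.7747395537917676
turn deg [0.1  0.07 0.51]
face y 195.82 dy/dx deg -1.03 dy/dz deg 0.22 571 ymed 196.2 x [536.8 563.7 591. ] z [ 90.5 129.6]
```

View pics/z12.png

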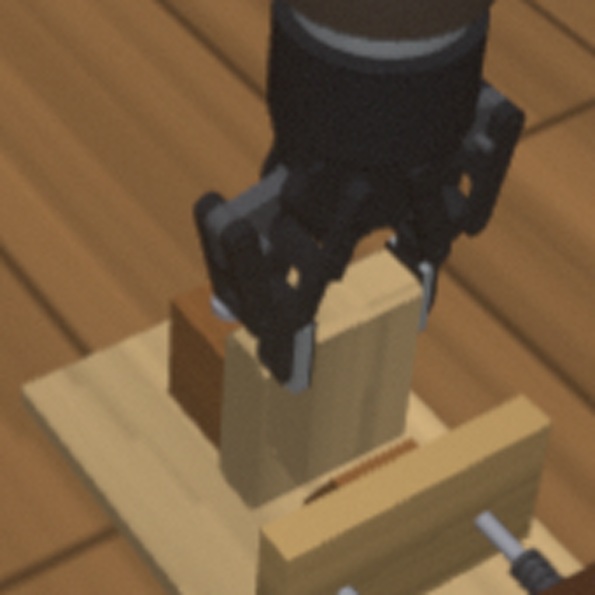

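Call:
step_arm([
  [[0.1,-0.05,0.7],[0,0,0.2]],
  [[0,0,0.5],[0,0,0]],
  [[0,0,0.5],[0,0,0]],
  [[0,0,0],[0,0,0]],
])

```text
t: 21.05
tcp_pos: [558.5, 182.2, 95.5]
eef_rot: [3.142, -0.001, 3.141]
contact_force: [1.7, -4.4, -1.5]
width: 0.577
```

Call:
step_arm([
  [[0,0,0.5],[0,0,0]],
  [[0,0,0.5],[0,0,0]],
  [[0,0,0],[0,0,0]],
])

```text
t: 21.42
tcp_pos: [557.9, 182.3, 84.7]
eef_rot: [-3.141, -0.003, 3.141]
contact_force: [-0.2, -4.5, -3.1]
width: 0.581
```

Call:
step_arm([
  [[0,0,0.6],[0,0,0]],
  [[0,0,0.5],[0,0,0]],
  [[0,0,0.3],[0,0,0]],
  [[0,0,0.1],[0,0,0]],
  [[0,0,0],[0,0,0]],
  [[0,0,0],[0,0,0]],
])

```text
t: 22.18
tcp_pos: [558.6, 182.8, 70.8]
eef_rot: [3.141, -0.001, 3.141]
contact_force: [0.0, -3.5, -1.7]
width: 0.578
```

Call:
step_arm([
  [[0,0,0.15],[0,0,0]],
  [[0,0,0.1],[0,0,0]],
  [[0,0,0],[0,0,0]],
])

```text
t: 22.55
tcp_pos: [558.9, 182.9, 68.6]
eef_rot: [3.14, 0.0, -3.142]
contact_force: [-0.6, -3.8, 1.0]
width: 0.58
```

```bash
python3 to.py 559.5 182 65.5 -180.3; python3 look.py 13 520 180 65 600 215 100
```

```text
t 22.55 tcp [558.9 182.9  68.6] rot [ 179.93    0.   -180.  ] F [-0.6 -3.8  1. ] w 49.5
shift cm now-frame [-0.06 -0.09  0.31] target-frame [-0.06 -0.09  0.31] rows>= 0.05300301647031648
turn deg [0.07 0.   0.3 ]
face y 193.85 dy/dx deg -1.54 dy/dz deg 0.81 473 ymed 195.0 x [535.8 563.1 590.5] z [65.8 99.3]
```

View pics/z13.png

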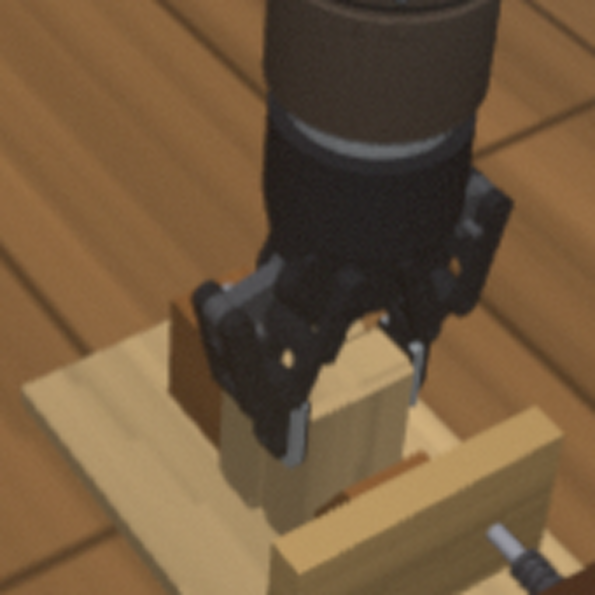

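Nearly on the floor, with a gap of about 3 mm to plate 1. I'll keep lowering.

Call:
step_arm([
  [[0,0,0.15],[0,0,0]],
  [[0,0,0.1],[0,0,0]],
  [[0,0,0],[0,0,0]],
])

```text
t: 22.98
tcp_pos: [558.8, 182.9, 65.9]
eef_rot: [3.141, -0.0, 3.142]
contact_force: [0.3, -4.2, 0.1]
width: 0.579
```

Call:
step_arm([
  [[0,0,0.1],[0,0,0]],
  [[0,0,0.1],[0,0,0]],
  [[0,0,0],[0,0,0]],
])

```text
t: 23.35
tcp_pos: [558.8, 182.9, 65.5]
eef_rot: [3.141, 0.0, -3.141]
contact_force: [-2.0, -3.7, 8.9]
width: 0.58
```

Call:
step_arm([
  [[0,0,-0.08],[0,0,0]],
  [[0,-0.15,0],[0,0,0.1]],
  [[0,-0.1,0],[0,0,0]],
  [[0,0,0],[0,0,0]],
])

```text
t: 23.85
tcp_pos: [559.1, 181.3, 65.6]
eef_rot: [3.139, 0.001, 3.14]
contact_force: [-1.4, -1.0, 5.4]
width: 0.578
```

Call:
step_arm([
  [[0,-0.1,0],[0,0,0]],
  [[0,0,0],[0,0,0]],
])

```text
t: 24.1
tcp_pos: [559.2, 180.4, 65.6]
eef_rot: [3.139, 0.001, 3.14]
contact_force: [-1.4, -1.6, 5.2]
width: 0.583
```

```bash
python3 to.py 559.5 179.5 65.5 -180.3; python3 look.py 14 520 180 65 600 215 100
```

```text
t 24.1 tcp [559.2 180.4  65.6] rot [1.7984e+02 7.0000e-02 1.7991e+02] F [-1.4 -1.6  5.2] w 49.7
shift cm now-frame [-0.03 -0.09  0.01] target-frame [-0.03 -0.09  0.01] rows>= 0.01572766637652319
turn deg [0.16 0.07 0.21]
face y 192.31 dy/dx deg -1.83 dy/dz deg 0.16 525 ymed 192.5 x [535.1 563.3 592. ] z [65.2 99.8]
```

View pics/z14.png

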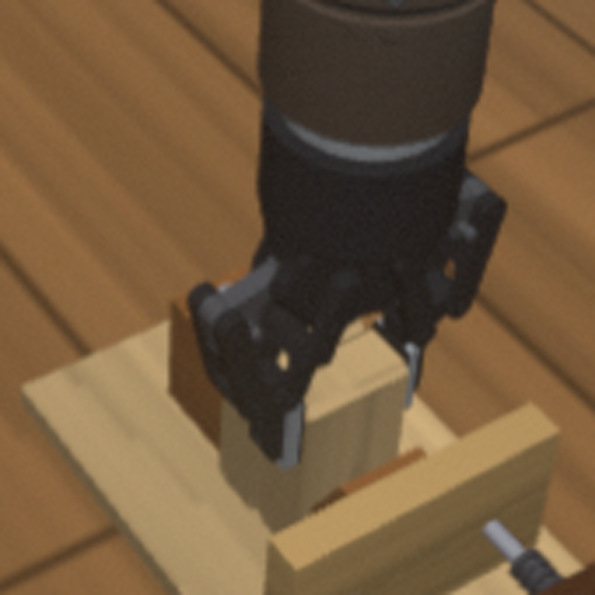

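Call:
step_arm([
  [[0,-0.1,0],[0,0,0]],
  [[0,-0.05,0],[0,0,0]],
  [[0,0,0],[0,0,0]],
])

```text
t: 24.52
tcp_pos: [559.3, 179.5, 65.6]
eef_rot: [3.138, 0.002, 3.14]
contact_force: [-2.2, -0.7, 5.9]
width: 0.579
```

Call:
step_arm([
  [[0,-0.1,0],[0,0,0]],
  [[0,0,0],[0,0,0]],
])

```text
t: 24.78
tcp_pos: [559.3, 179.4, 65.6]
eef_rot: [3.137, 0.002, 3.14]
contact_force: [-3.8, 4.4, 5.5]
width: 0.576
```

Contact: the y force rose and motion stopped. I'll back off slightly, release and retreat.

Call:
step_arm([
  [[0,0.1,0],[0,0,0]],
  [[0,0,0],[0,0,0]],
])

```text
t: 25.02
tcp_pos: [559.3, 179.5, 65.6]
eef_rot: [3.138, 0.002, 3.14]
contact_force: [-2.6, 0.6, 6.1]
width: 0.578
```

Call:
step_arm([
  [[0,0,0],[0,0,0]],
  [[0,0,0],[0,0,0]],
  [[0,0,0],[0,0,0]],
  [[0,0,0],[0,0,0]],
], claw=7.5)

```text
t: 25.52
tcp_pos: [558.8, 177.9, 64.7]
eef_rot: [3.14, -0.0, 3.14]
contact_force: [-0.1, 0.7, 0.1]
width: 0.876
```

Call:
step_arm([
  [[0,0,-1],[0,0,0]],
  [[0,0,-2],[0,0,0]],
  [[0,0,-3],[0,0,0]],
  [[0,0,-4],[0,0,0]],
  [[0,0,-4],[0,0,0]],
  [[0,-4,-2],[0,0,0]],
  [[0,-5,0],[0,0,0]],
  [[0,-5,0],[0,0,0]],
  [[0,-5,0],[0,0,0]],
  [[0,-4,0],[0,0,0]],
])

```text
t: 26.78
tcp_pos: [558.2, -54.2, 225.6]
eef_rot: [3.14, 0.001, 3.139]
contact_force: [-0.1, -0.4, 0.4]
width: 0.882
```

Call:
step_arm([
  [[0,-5,0],[0,0,0]],
  [[0,-5,0],[0,0,0]],
  [[0,-3,0],[0,0,0]],
  [[0,0,0],[0,0,0]],
])

```text
t: 27.28
tcp_pos: [557.8, -184.2, 224.9]
eef_rot: [3.141, 0.0, 3.136]
contact_force: [-0.3, 0.4, -0.2]
width: 0.877
```

```bash
python3 look.py 15 520 180 75 600 215 98; python3 - <<'E'
from workcell import *
from h import *
im,d=get_image("top"); cv2.imwrite("pics/top15.png",cv2.resize(im[130:250,60:260,::-1],None,fx=4,fy=4,interpolation=cv2.INTER_CUBIC))
im,d=get_image("scene");P=cloud("scene",d)
def med(lo,hi):
    m=np.all((P>lo)&(P<hi),-1);q=P[m];return len(q),np.median(q,0).round(1),np.percentile(q,[2,98],0).round(1)
print("tops",med(np.array([525,130,99]),np.array([595,200,106])))
print("panel top",med(np.array([480,205,83]),np.array([640,245,90])))
E
```

```text
face y 187.86 dy/dx deg -0.42 dy/dz deg 2.67 284 ymed 191.8 x [536.  561.6 585.9] z [75.3 97.7]
tops (1000, array([562.3, 167.5, 102.2]), array([[536.7, 140. ,  99.3],
       [586. , 191.3, 104.7]]))
panel top (1132, array([564.5, 232.1,  86.4]), array([[497.8, 221.9,  83.7],
       [624.2, 240.7,  88.7]]))
```

View pics/z15.png

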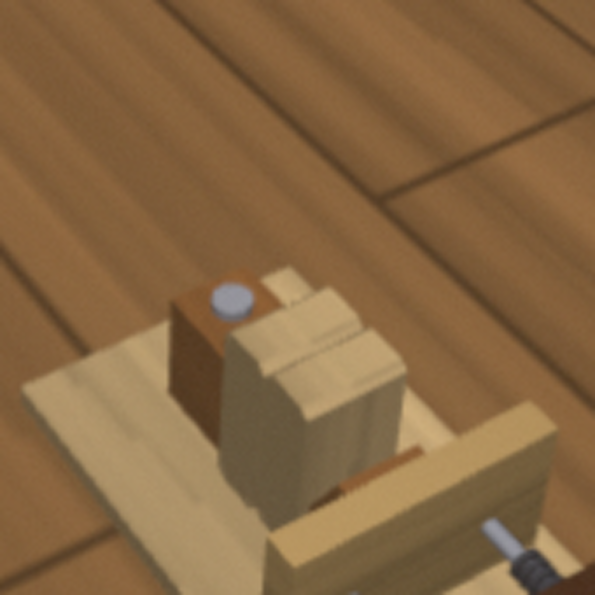

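View pics/top15.png

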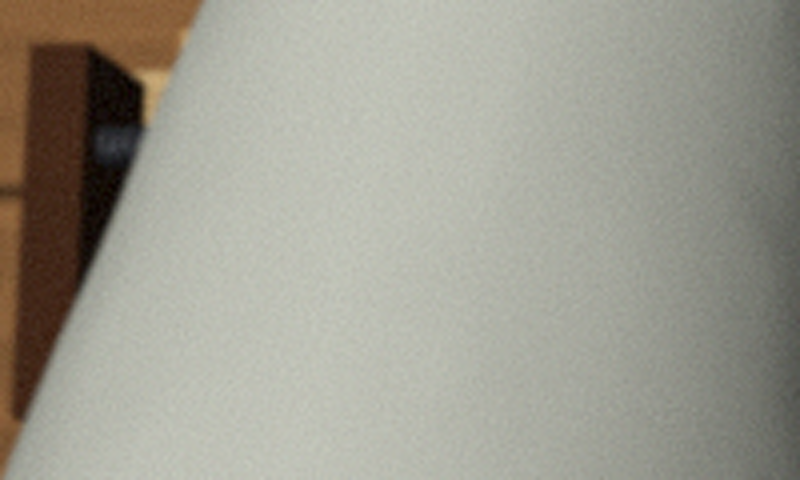

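```bash
python3 look.py 16 530 185 62 590 200 94;python3 - <<'E'
from workcell import *
from h import *
im,d=get_image("scene");d0=np.load("scene0.npy")
for nm,dd in(("rest",d0),("now",d)):
    P=cloud("scene",dd)
    m=np.all((P>[500,205,83])&(P<[620,245,90]),-1);q=P[m];print(nm,len(q),np.median(q,0).round(1))
    m=np.all((P>[500,225,40])&(P<[620,250,78]),-1);q=P[m];print(" back face",len(q),np.median(q,0).round(1))
    m=np.all((P>[528,120,98]) & (P<[592,205,108]),-1);q=P[m]
    if len(q)>50:
        for lo,hi in((142,160),(170,188)):
            r=q[(q[:,1]>lo)&(q[:,1]<hi)];s=np.linalg.lstsq(np.c_[np.ones(len(r)),r[:,0]-560,r[:,1]-(lo+hi)/2],r[:,2],rcond=None)[0];print(" top",lo,"z",s[0].round(1),"tilt deg x,y",np.degrees(s[1:]).round(2),"x mid",np.percentile(r[:,0],[2,98]).round(1))
E
```

```text
face y 190.45 dy/dx deg -0.66 dy/dz deg 0.92 404 ymed 191.7 x [535.8 562.5 585.6] z [62.4 93.6]
rest 1025 [563.1 227.9  86.5]
 back face 1176 [564.  236.   58.4]
now 1030 [562.9 232.1  86.6]
 back face 1156 [563.2 240.   58.9]
 top 142 z 102.5 tilt deg x,y [-0.39 -1.2 ] x mid [537.7 586.6]
 top 170 z 102.3 tilt deg x,y [-0.68  0.23] x mid [536.4 586.1]
```

```bash
python3 -c "
from workcell import *
print(state()['t']);print(sign_off())"
```

```text
27.525
the job is handed in; nothing more can be done
None
```

The jig is packed and handed in at 27.5 s of the 58 s allowed. I measured the gap at about 54 mm, which is the 52 mm setting, so it needed both plates. I lowered the first beside the stop and slid it against it. Then I lowered the second down the cheek's slope and slid it against the first.

Last checks from the scene camera, with the arm clear:
- **Cheek:** it moved back 4.0–4.2 mm from rest, against 4 mm for snug.
- **Height:** both plate tops are at about 102.4 mm; fully down on the base they should be at 102 mm.
- **Upright:** the plates look upright and together. The tilt fits gave 0.2–1.2°, within the depth noise. One early fit gave 2.7°, which I put down to too small a region; a larger region gave 0.9°.
- **Centring:** the plates sit about 1–1.5 mm off the stop's centre along x, and I left that as it was.
- **Top camera:** the arm blocked its view of the jig at the end, so it could not confirm any of this.

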